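# Pin a link block and hold it home against the spring pusher

## Robot

A 6-joint arm with a two-finger parallel gripper is mounted at the origin on the work surface. World frame = base frame: x ahead of the robot, y to its left, z up, the work surface at z = 0. Lengths are in m, angles in rad, forces in N, time in s.
With the tool pointing down it reaches from about 0.35 to 0.975 m from the base axis. Payload 7.1 kg.
Tool frame: the origin (TCP) lies at the very end of the fingers, on their centre line; the grasp point (between the pads) lies 19 mm behind it; z points along the fingers, y is the line along which they close (so a half turn about z gives the same grasp; the last joint's range is limited). The gripper opens to 88 mm and grips with 3 to 60 N. Pads are 20 mm wide; open, the fingers measure 115 mm over their backs; the gripper's body (75 mm by 178 mm) begins 61 mm behind the grasp point.
Start: joints at [-0.019, 0.423, 1.63, -0, 1.089, -0.019], TCP at [0.625, 0, 0.223] pointing down, gripper open.
Joint ranges: [-3, 3], [-0.9, 2.11], [0.09, 2.58], [-1.31, 4.45], [0.11, 2.69], [-2.54, 2.54]. Speed limits (rad/s): [2.39, 2.39, 3.01, 3.14, 3.14, 3.14].

## Interface

Orientations are given as a rotation vector (axis times angle).
In Python, from bench import r gives the robot as it stands. The module is installed in compiled form; this text tells all that it offers.
- The arm moves only by the tool carry_out, never from a script. Its arguments are lists of equal length, an entry for each row: "xyz": the shift along the tool's x, y, z in units of 0.025 m (1.0 is 0.025 m), a list of three; "rotation": the turn, a rotation vector about the tool's x, y, z in units of 0.1 rad (1.0 is 0.1 rad), a list of three; "fingers": the closure, from 0 (fully open) to 1 (shut). A call has 1 to 8 rows; each row shifts and turns the commanded pose from where the row before left it, along the tool's axes as they then stand; what a row does not reach is not made up. A row lasts 1/8 s, in which the tool goes at most 62.5 mm and 10.7 degrees, less where a joint would pass 70% of its speed; a pose out of reach is approached as far as the arm can. A call with a number of a shift or a turn outside -1 to 1 is refused whole. A call with a gripper value outside its range is refused whole. The fingers move at their own pace and stop on an object; "grip_force" is the grip in N (left out, the last holds). Time passes only in rows, so rows that do not move let the fingers close. It gives the time, the measured TCP pose, the force, the opening and the grip force at its end, in the units of the state.
- r.state(): the state, without advancing time (a new reading comes with each control period).
- r.camera(name): name is "scene" or "side" or "wrist"; returns (picture, depth): 384x512x3 uint8, blue, green, red; 384x512 float32, m along the optical axis (not along the pixel's ray), 0 where there is no reading.
- r.camera_info(name): a dict with "fx", "fy", "cx", "cy" (pixels), "position" and "rotation" of the camera in the world; the wrist camera has in their place "tool_from_camera" (4x4, takes a point from camera to tool coordinates, whose origin is the TCP and whose axes are the flange's). Camera axes: x right, y down, z forward; pixel columns grow to the right and rows downward; lengths in m; the calibration is good to about 2 mm. A picture is of the moment at which its call begins: read the wrist's pose just before it. camera_info takes no time and is no camera call.
- r.hand_in(): hands the job in; it is judged then, once.
The state is a dict: "clock": time; "joint_positions": joint angles; "joint_velocities": joint speeds; "joint_efforts": joint torques, N m; "tool_pos": TCP position; "tool_rot": TCP orientation; "contact_force": force on the tool from outside, world axes, zero at the start; "torque": the same for the moment, N m; "finger_gap": opening from 0.0 (shut) to 1.0 (fully open); "grasp_force": force on a finger pad.
Only numpy, scipy, OpenCV 4.12 (cv2) and the standard library are available. Lean on these libraries where they do the work, as an engineer would, in place of code of your own. Each camera call takes 0.05 s, during which the arm holds its last target. There are 200 camera calls.

## Task

Take the two small-headed pins out of the rack and drop one into each of the two bores of the aluminium block in the fixture, heads seated down on the block; leave the large-headed stud, the tin and the screwdriver alone. Then push the block along its channel against the sprung plunger until it meets the hard stop, and keep it pressed there with firm hand pressure (well under 60 N on the stop): the program finishes while still holding it against the stop, because the spring pushes it back if let go.

Things in the scene. Friction and masses are not known exactly. Their poses are not given: they have to be found in the camera images.
- fixture: Fixed fixture: dark steel base 90 (x) x 260 (y) x 12 mm high, origin at its underside's centre. +y is the push direction, towards the grey spring housing (60 mm wide, y 80 to 130, 50 mm high). Two rails, 8 mm wide, tops 22 mm above the bench, make a channel 38 mm wide along y, centred on x = 0, floor 12 mm above the bench, from y = -130 (open end) to +70 mm. Place and angle vary.
- stop: Hard stop: two fixed steel lugs, one each side of the plunger (10 mm wide, x 10.5 to 20.5 mm either side, up to 46 mm above the bench). Origin and axes are the fixture's; the face the block meets lies at y = +70 mm.
- plunger (a joint): Sprung steel plunger, 14 mm thick, on the channel's centre line, 30 mm above the bench. Value: how far it is pressed in, m; 0 fully out (tip 18 mm before the stop face), 0.018 when the block is home. The spring pushes back with 3 N at first touch, about 9.5 N at the stop; friction in the channel adds 2 to 7 N, so a push of 20 to 30 N in all holds it firmly home.
- plunger_tip (a point): Centre of the plunger's tip face (fixture y = +52 mm when out, z = 30 mm), moving with it; axes as the fixture's.
- block: Loose aluminium link block, 36 (x) x 90 (y) x 36 mm high, 0.3 kg, origin at its underside's centre, lying in the channel (top 48 mm above the bench), y along the fixture's y, 1 mm play each side. Starts with its origin at fixture y -75 to -40 mm, clear of the plunger; home is fixture y = +25 mm. Two upright 14 mm bores go through it.
- bore_rear (a point): Centre of the mouth of the bore away from the plunger, on the block's top face (block y = -28 mm, 36 mm above its underside).
- bore_front (a point): Centre of the mouth of the bore nearer the plunger, on the block's top face (block y = +28 mm).
- rack: Fixed black plastic pin rack, 50 (x) x 180 (y) x 32 mm high, origin at the centre of its underside; three through holes of 14 mm at y = -60, 0, +60 mm, each holding an upright pin or stud (which is where varies).
- pin_a: Loose steel pin, 70 g, upright in a rack hole, origin at the centre of its foot, z up: shank 12 mm thick, 28 mm long, chamfered foot, then a round head 20 mm across, 18 mm high (46 mm in all). In the rack the head's underside rests on the rack, 32 mm above the bench. Seated in the block, the head rests on the block's top, the foot 8 mm above its underside.
- pin_b: The second such pin, the same as pin_a. Either pin may go into either bore.
- stud: Bystander: a stud like the pins but with a large head, 32 mm across, standing in the rack. Leave it there. Origin at the centre of its foot.
- tin: Bystander: loose open aluminium tin of small rivets, 80 x 80 x 22 mm, origin at the centre of its underside.
- screwdriver: Bystander: screwdriver 200 mm long lying on the bench, handle to its -x.

How it is judged:
On the way, in this order (a step that is already met when the one before it is completed fails the run):
1. one small-headed pin sits in a bore of the block, let go (((((horizontal distance between pin_a and bore_rear below 0.004 m and z of pin_a in the frame of block between 0.004 and 0.0105 m and angle between pin_a's own z axis and vertical below 0.14 rad) or (horizontal distance between pin_a and bore_front below 0.004 m and z of pin_a in the frame of block between 0.004 and 0.0105 m and angle between pin_a's own z axis and vertical below 0.14 rad)) and contact force between pin_a and the fingers below 0.5 N) or (((horizontal distance between pin_b and bore_rear below 0.004 m and z of pin_b in the frame of block between 0.004 and 0.0105 m and angle between pin_b's own z axis and vertical below 0.14 rad) or (horizontal distance between pin_b and bore_front below 0.004 m and z of pin_b in the frame of block between 0.004 and 0.0105 m and angle between pin_b's own z axis and vertical below 0.14 rad)) and contact force between pin_b and the fingers below 0.5 N))), for 0.2 s.
2. both pins sit in the bores, let go (((horizontal distance between pin_a and bore_rear below 0.004 m and z of pin_a in the frame of block between 0.004 and 0.0105 m and angle between pin_a's own z axis and vertical below 0.14 rad) or (horizontal distance between pin_a and bore_front below 0.004 m and z of pin_a in the frame of block between 0.004 and 0.0105 m and angle between pin_a's own z axis and vertical below 0.14 rad)) and contact force between each of pin_a, pin_b and the fingers below 0.5 N and ((horizontal distance between pin_b and bore_rear below 0.004 m and z of pin_b in the frame of block between 0.004 and 0.0105 m and angle between pin_b's own z axis and vertical below 0.14 rad) or (horizontal distance between pin_b and bore_front below 0.004 m and z of pin_b in the frame of block between 0.004 and 0.0105 m and angle between pin_b's own z axis and vertical below 0.14 rad))), for 0.2 s.
3. the block is pressed against the stop (y of block in the frame of fixture above 0.023 m and value of joint plunger above 0.0155 m and contact force between block and stop above 1.5 N), for 0.3 s.
At the end, for the whole second after the job is handed in: Robot still holding: block origin past fixture y 23 mm (home 25), plunger in over 15.5 mm, block on stop with 1.5 to 60 N, robot on block with over 4 N, block at rest; each pin in its own bore within 4 mm of centre, tilt under 0.14 rad, head within 2.5 mm of the block top (all of step 3 and ((horizontal distance between pin_a and bore_rear below 0.004 m and z of pin_a in the frame of block between 0.004 and 0.0105 m and angle between pin_a's own z axis and vertical below 0.14 rad) or (horizontal distance between pin_a and bore_front below 0.004 m and z of pin_a in the frame of block between 0.004 and 0.0105 m and angle between pin_a's own z axis and vertical below 0.14 rad)) and ((horizontal distance between pin_b and bore_rear below 0.004 m and z of pin_b in the frame of block between 0.004 and 0.0105 m and angle between pin_b's own z axis and vertical below 0.14 rad) or (horizontal distance between pin_b and bore_front below 0.004 m and z of pin_b in the frame of block between 0.004 and 0.0105 m and angle between pin_b's own z axis and vertical below 0.14 rad)) and contact force between block and stop below 60 N and linear speed of block below 0.01 m/s and (contact force between block and the fingers above 4 N or contact force between block and the arm above 4 N)); the arm keeps its last pose, push and grip.
It fails at once if the stud was disturbed (moved more than 20 mm) (distance of stud from where it was at the start of the episode above 0.02 m).
It fails at once if the tin was disturbed (moved more than 30 mm) (distance of tin from where it was at the start of the episode above 0.03 m).
It fails at once if the screwdriver was disturbed (moved more than 30 mm) (distance of screwdriver from where it was at the start of the episode above 0.03 m).
It also fails if it takes over 72 s, if anything falls off the work surface, if the arm or the gripper's body presses on something with over 40 N, if the wrist force passes 120 N, or if a joint passes its speed limit or range.

## Working session

There is one attempt and no reset: what is moved stays moved. The work goes in short steps, Python scripts to look and compute and a tool call to move; the robot and the scene stay as the last step left them, time stands still between calls to the robot, and variables do not carry over. Pictures are saved under pics/ and viewed, at most 10 in all, crops included, and the job is handed in when it is done.

Besides the shell and the picture viewer there is one more tool, called after "Emit:" as a command line: name --argument value ..., lists and objects as JSON in quotes. carry_out: Moves the arm, as the interface text tells. Its arguments: {"type":"object","properties":{"xyz":{"type":"array","items":{"type":"array","items":{"type":"number","minimum":-1,"maximum":1}}},"rotation":{"type":"array","items":{"type":"array","items":{"type":"number","minimum":-1,"maximum":1}}},"fingers":{"type":"array","items":{"type":"number"}},"grip_force":{"type":"number"}},"required":["xyz","rotation","fingers"]}

```bash
mkdir -p pics; cat > h.py <<'E'
import numpy as np, cv2
from scipy.spatial.transform import Rotation as R
from bench import r
def cam(n):
    s=r.state(); p,d=r.camera(n); i=r.camera_info(n)
    if n=="wrist":
        T=np.eye(4);T[:3,:3]=R.from_rotvec(s["tool_rot"]).as_matrix();T[:3,3]=s["tool_pos"]
        T=T@np.array(i["tool_from_camera"])
    else:
        T=np.eye(4);q=np.array(i["rotation"]);T[:3,:3]=q if q.shape==(3,3) else R.from_rotvec(q).as_matrix();T[:3,3]=i["position"]
    return p,d,i,T
def pts(d,i,T):
    v,u=np.mgrid[:d.shape[0],:d.shape[1]]
    c=np.stack([(u-i["cx"])/i["fx"]*d,(v-i["cy"])/i["fy"]*d,d],-1)
    return c@T[:3,:3].T+T[:3,3]
def ray(u,v,i,T,z):
    k=T[:3,:3]@np.array([(u-i["cx"])/i["fx"],(v-i["cy"])/i["fy"],1.]);o=T[:3,3]
    return o+k*(z-o[2])/k[2]
E
python3 - <<'E'
from h import *
np.set_printoptions(precision=4,suppress=True)
print(r.state())
ps=[]
for n in("scene","wrist"):
    p,d,i,T=cam(n); print(n,{k:i[k] for k in("fx","fy","cx","cy")},T); cv2.imwrite(f"pics/{n}0.png",p); np.savez(f"{n}0.npz",p=p,d=d,T=T)
E
```

```text
{'clock': 0.0, 'joint_positions': array([-0.019 ,  0.4238,  1.6307,  0.    ,  1.0886, -0.019 ]), 'joint_velocities': array([-0.0005,  0.0003, -0.0016, -0.0012,  0.0011, -0.0004]), 'joint_efforts': array([  0.0013, -54.4622, -27.3671,   0.0643,   0.0227,  -0.0002]), 'tool_pos': array([0.6245, 0.    , 0.2219]), 'tool_rot': array([-2.2207, -2.2207,  0.0016]), 'contact_force': array([-0.4447,  0.0525, -0.2791]), 'torque': array([ 0.0038, -0.0016,  0.0205]), 'grasp_force': 0.0, 'finger_gap': 0.998112140681473}
scene {'fx': 390.64951398197053, 'fy': 390.64951398197053, 'cx': 254.1635988354935, 'cy': 186.92784836366002} [[ 0.1307  0.6617 -0.7383  1.2788]
 [ 0.9914 -0.0817  0.1022 -0.0488]
 [ 0.0073 -0.7453 -0.6667  0.6769]
 [ 0.      0.      0.      1.    ]]
wrist {'fx': 340.0477614991238, 'fy': 340.0477614991238, 'cx': 254.52675055041829, 'cy': 191.39863253468758} [[ 1.      0.0003 -0.0014  0.6231]
 [-0.0001 -0.961  -0.2765  0.0746]
 [-0.0014  0.2765 -0.961   0.3837]
 [ 0.      0.      0.      1.    ]]
```

View pics/scene0.png

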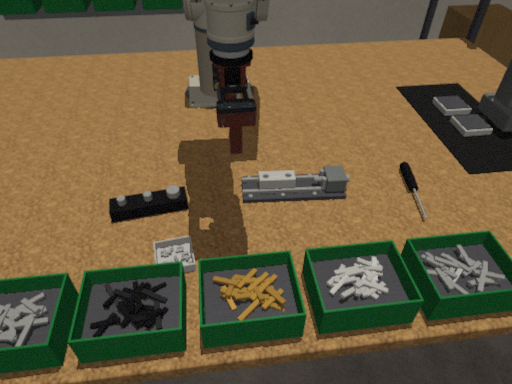

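View pics/wrist0.png

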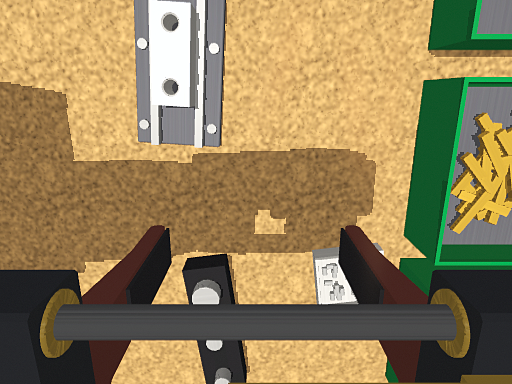

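The scene view shows the pins at (121,200) and (147,196), the stud at (173,190), the block at (277,180) and the plunger on its right. The wrist view shows the bores at (170,21) and (170,87). Next I measure them.

```bash
cat > m.py <<'E'
from h import *
np.set_printoptions(precision=4,suppress=True)
def heads(P,roi=None,lo=.043,hi=.058):
    m=((P[...,2]>lo)&(P[...,2]<hi)).astype(np.uint8)
    if roi is not None:
        k=np.zeros_like(m);x,y,X,Y=roi;k[y:Y,x:X]=1;m*=k
    n,l,st,c=cv2.connectedComponentsWithStats(m)
    for j in range(1,n):
        if st[j,4]>15:
            q=P[l==j]; print("comp",c[j],st[j,4],"med",np.median(q,0),"min",q.min(0),"max",q.max(0),"rect",cv2.minAreaRect(q[:,:2].astype(np.float32)))
E
python3 - <<'E'
from m import *
i=r.camera_info("scene");f=np.load("scene0.npz")
heads(pts(f["d"],i,f["T"]),(90,160,360,230))
i=r.camera_info("wrist");f=np.load("wrist0.npz");P=pts(f["d"],i,f["T"])
print("wrist");heads(P,(120,0,240,160))
g=cv2.cvtColor(f["p"],cv2.COLOR_BGR2GRAY)
m=(((P[...,2]<.04)|(g<150))).astype(np.uint8); k=np.zeros_like(m);k[0:103,155:186]=1;m*=k
n,l,st,c=cv2.connectedComponentsWithStats(m)
for j in range(1,n):
    if st[j,4]>30: print("bore",c[j],st[j],ray(*c[j],i,f["T"],.048), ray(st[j,0]+st[j,2]/2-.5,st[j,1]+st[j,3]/2-.5,i,f["T"],.048))
for a in [(170,22),(170,87)]: print(ray(*a,i,f["T"],.048))
for a in [(142,43),(144,124),(214,48),(211,129)]: print(ray(*a,i,f["T"],.012))
E
```

```text
comp [333.9686 173.5079] 382 med [0.5602 0.2527 0.051 ] min [0.5231 0.2206 0.0431] max [0.5876 0.2822 0.0553] rect ((0.5545833706855774, 0.2512665390968323), (0.06005936488509178, 0.06261458247900009), 85.36968231201172)
comp [276.9514 175.6138] 391 med [0.5484 0.1098 0.0491] min [0.5254 0.0641 0.0431] max [0.5677 0.1555 0.0525] rect ((0.5449397563934326, 0.10975231230258942), (0.09030279517173767, 0.04141954705119133), 85.41899108886719)
comp [172.848 189.816] 125 med [ 0.5722 -0.1458  0.0509] min [ 0.5536 -0.1622  0.0431] max [ 0.5854 -0.1315  0.0539] rect ((0.5694867968559265, -0.1468532830476761), (0.030742213129997253, 0.031678032130002975), 89.43145751953125)
comp [147.2069 194.1897] 58 med [ 0.5794 -0.2057  0.0506] min [ 0.5687 -0.216   0.043 ] max [ 0.5853 -0.1969  0.0547] rect ((0.5770617127418518, -0.20637299120426178), (0.019129272550344467, 0.016113396733999252), 86.79132843017578)
comp [121.0667 198.5   ] 60 med [ 0.5865 -0.2649  0.0504] min [ 0.5756 -0.2739  0.0432] max [ 0.5941 -0.256   0.0531] rect ((0.5848771929740906, -0.2649959623813629), (0.017542382702231407, 0.0184173583984375), 84.9666976928711)
wrist
comp [170.3097  52.5035] 3833 med [0.5449 0.1108 0.0476] min [0.5243 0.0631 0.043 ] max [0.5656 0.1544 0.0507] rect ((0.5446118116378784, 0.10862535238265991), (0.09006722271442413, 0.03658895939588547), 86.3614501953125)
bore [173.6444   0.3778] [157   0  29   3  45] [0.5511 0.1538 0.048 ] [0.5487 0.1533 0.048 ]
bore [170.198  22.198] [163  14  16  17 202] [0.5468 0.1363 0.048 ] [0.5471 0.1364 0.048 ]
bore [170.52    86.7771] [164  79  15  16 175] [0.5433 0.0808 0.048 ] [0.5438 0.081  0.048 ]
[0.5466 0.1364 0.048 ]
[0.5428 0.0806 0.048 ]
[0.5088 0.1238 0.012 ]
[0.5036 0.0431 0.012 ]
[0.5814 0.119  0.012 ]
[0.5755 0.0378 0.012 ]
```

Emit:
carry_out --xyz '[[-1,-0.23,0.5],[-1,-0.23,0.5],[-1,-0.23,0.5],[-1,-0.23,0.5],[-1,-0.23,0.5],[-1,-0.23,0.5],[-1,-0.23,0.5],[-1,-0.23,0.5]]' --rotation '[[0,0,0],[0,0,0],[0,0,0],[0,0,0],[0,0,0],[0,0,0],[0,0,0],[0,0,0]]' --fingers '[0,0,0,0,0,0,0,0]'

```text
clock: 1.1
tool_pos: [0.5785, -0.2007, 0.1219]
tool_rot: [-2.221, -2.221, 0.0]
contact_force: [-0.0, -0.3, -0.7]
finger_gap: 1.001
grasp_force: 0.0
```

```bash
python3 - <<'E'
from m import *
s=r.state();print(s["tool_pos"],s["tool_rot"],s["clock"])
p,d,i,T=cam("wrist");cv2.imwrite("pics/w1.png",p);np.savez("w1.npz",p=p,d=d,T=T)
heads(pts(d,i,T),(150,100,360,384),.046,.056)
E
```

```text
[ 0.5785 -0.2007  0.1219] [-2.221  -2.221   0.0004] 1.1
comp [239.9339 126.4345] 1680 med [ 0.5669 -0.1473  0.0496] min [ 0.5512 -0.1636  0.0467] max [ 0.5826 -0.1321  0.0518] rect ((0.5668062567710876, -0.14773975312709808), (0.030443457886576653, 0.031485624611377716), 44.789634704589844)
comp [251.677  208.7223] 551 med [ 0.575  -0.2067  0.0496] min [ 0.5654 -0.217   0.046 ] max [ 0.5845 -0.1976  0.0516] rect ((0.5745696425437927, -0.2071562260389328), (0.01928653009235859, 0.019117146730422974), 22.696258544921875)
comp [261.8708 280.8062] 480 med [ 0.5826 -0.2654  0.0496] min [ 0.5733 -0.276   0.0461] max [ 0.592  -0.2568  0.0514] rect ((0.582655668258667, -0.26640424132347107), (0.018760669976472855, 0.01921321079134941), 0.03178732097148895)
```

View pics/w1.png

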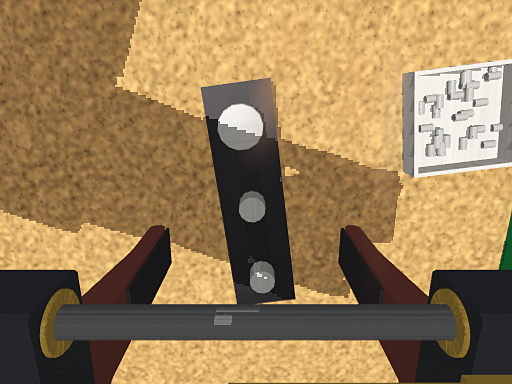

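The heads are at (252,209) for the middle pin and (262,281) for the far one, with the stud at (240,126). The 59 mm spacing and 50 mm height match. I go down on the middle pin.

Emit:
carry_out --xyz '[[-0.25,-0.15,0.86],[0,0,0.86],[0,0,0.86],[0,0,0.86],[0,0,0],[0,0,0],[0,0,0],[0,0,0]]' --rotation '[[0,0,0],[0,0,0],[0,0,0],[0,0,0],[0,0,0],[0,0,0],[0,0,0],[0,0,0]]' --fingers '[0,0,0,0,0,1,1,1]' --grip_force 20

```text
clock: 2.15
tool_pos: [0.5757, -0.2064, 0.0375]
tool_rot: [2.221, 2.221, 0.001]
contact_force: [0.0, -0.4, -0.0]
finger_gap: 0.7
grasp_force: 0.0
```

Emit:
carry_out --xyz '[[0,0,0],[0,0,0],[0,0,0]]' --rotation '[[0,0,0],[0,0,0],[0,0,0]]' --fingers '[1,1,1]'

```text
clock: 2.52
tool_pos: [0.5752, -0.2062, 0.0367]
tool_rot: [2.221, 2.221, 0.0]
contact_force: [-0.3, -0.8, -0.0]
finger_gap: 0.356
grasp_force: 0.0
```

Emit:
carry_out --xyz '[[0,0,0],[0,0,0],[0,0,0],[0,0,0]]' --rotation '[[0,0,0],[0,0,0],[0,0,0],[0,0,0]]' --fingers '[1,1,1,1]' --grip_force 25

```text
clock: 3.02
tool_pos: [0.5753, -0.2062, 0.0367]
tool_rot: [2.221, 2.221, 0.0]
contact_force: [0.6, -0.5, -0.1]
finger_gap: 0.218
grasp_force: 25.0
```

Emit:
carry_out --xyz '[[0,0,-1],[0,0,-1],[0,0,-1],[1,-0.13,0],[1,-0.13,0],[1,-0.13,0],[1,-0.13,0],[1,-0.13,0]]' --rotation '[[0,0,0],[0,0,0],[0,0,0],[0,0,0],[0,0,0],[0,0,0],[0,0,0],[0,0,0]]' --fingers '[1,1,1,1,1,1,1,1]'

```text
clock: 4.03
tool_pos: [0.5573, -0.079, 0.1104]
tool_rot: [-2.219, -2.22, 0.002]
contact_force: [0.7, -0.4, -0.7]
finger_gap: 0.221
grasp_force: 25.0
```

Emit:
carry_out --xyz '[[1,-0.13,0],[1,-0.13,0],[1,-0.13,0],[1,-0.13,0],[1,-0.13,0],[0,0,0],[0,0,0]]' --rotation '[[0,0,0],[0,0,0],[0,0,0],[0,0,0],[0,0,0],[0,0,0],[0,0,0]]' --fingers '[1,1,1,1,1,1,1]'

```text
clock: 4.9
tool_pos: [0.5419, 0.044, 0.111]
tool_rot: [-2.22, -2.222, 0.002]
contact_force: [-0.4, -0.1, 0.1]
finger_gap: 0.216
grasp_force: 25.0
```

```bash
python3 - <<'E'
from m import *
s=r.state();print(s["tool_pos"],s["clock"],s["finger_gap"])
p,d,i,T=cam("wrist");cv2.imwrite("pics/w2.png",p);np.savez("w2.npz",p=p,d=d,T=T)
heads(pts(d,i,T),(150,0,360,290),.044,.052)
print("head");heads(pts(d,i,T),(220,180,300,290),s["tool_pos"][2]+.008,s["tool_pos"][2]+.02)
E
```

```text
[0.5419 0.044  0.111 ] 4.9 0.21649435722591523
comp [261.5751 104.3358] 7320 med [0.5446 0.1121 0.0477] min [0.5242 0.0626 0.044 ] max [0.5653 0.1545 0.0508] rect ((0.5444884896278381, 0.10855090618133545), (0.09028174728155136, 0.03610500693321228), 86.3772201538086)
head
comp [255.333  251.1599] 1745 med [0.5405 0.0462 0.1238] min [0.5235 0.0331 0.119 ] max [0.5588 0.0547 0.131 ] rect ((0.5411584973335266, 0.04385076090693474), (0.0352194719016552, 0.02157609537243843), 0.09552547335624695)
```

View pics/w2.png

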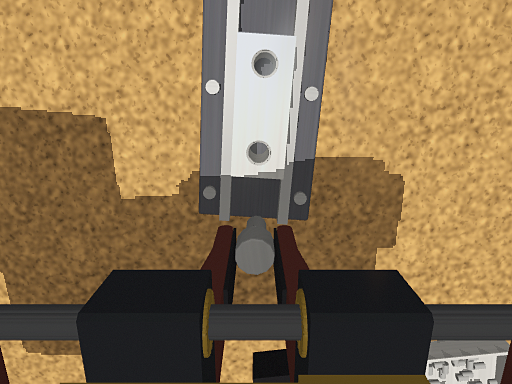

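The head top is at (255,252), the rear bore at (258,152) and the front bore at (264,63). I will measure the head and the bores in this same frame.

```bash
cat >> m.py <<'E'
def bores(p,d,i,T,boxes):
    g=cv2.cvtColor(p,cv2.COLOR_BGR2GRAY).astype(int);P=pts(d,i,T)
    for (x,y,X,Y) in boxes:
        m=np.zeros(g.shape,np.uint8);m[y:Y,x:X]=((g<175)|(P[...,2]<.043))[y:Y,x:X]
        c=max(cv2.findContours(m,0,1)[0],key=cv2.contourArea);e=cv2.fitEllipse(c)
        print("bore",e,ray(*e[0],i,T,.048), "diam",np.linalg.norm(ray(e[0][0]-e[1][0]/2,e[0][1],i,T,.048)-ray(e[0][0]+e[1][0]/2,e[0][1],i,T,.048)))
def top(p,d,i,T,box,z):
    P=pts(d,i,T);x,y,X,Y=box;m=np.zeros(d.shape,np.uint8);m[y:Y,x:X]=(abs(P[...,2]-z)<.0018)[y:Y,x:X]
    m=cv2.morphologyEx(m,cv2.MORPH_OPEN,np.ones((3,3),np.uint8))
    c=max(cv2.findContours(m,0,1)[0],key=cv2.contourArea);(u,v),R_=cv2.minEnclosingCircle(c);e=cv2.fitEllipse(c)
    print("top",u,v,R_,e,ray(*e[0],i,T,z),cv2.boundingRect(c),"medz",np.median(P[m>0][:,2]))
E
python3 - <<'E'
from m import *
f=np.load("w2.npz");i=r.camera_info("wrist");a=(f["p"],f["d"],i,f["T"])
bores(*a,[(246,140,272,166),(250,50,280,78)])
top(*a,(234,225,277,280),.124)
P=pts(f["d"],i,f["T"])
for v in range(216,282,6): print(v,P[v,255],f["p"][v,255])
E
```

```text
bore ((257.9645690917969, 151.7841796875), (20.571346282958984, 21.290019989013672), 160.1683807373047) [0.5425 0.0813 0.048 ] diam 0.013689905540183959
bore ((264.33880615234375, 62.594688415527344), (22.481435775756836, 24.92728614807129), 173.63381958007812) [0.5462 0.137  0.048 ] diam 0.01394149768702796
top 254.13290405273438 255.57911682128906 19.929853439331055 ((254.4427032470703, 255.8428192138672), (35.338905334472656, 39.08438491821289), 84.67827606201172) [0.5403 0.0435 0.124 ] (235, 238, 40, 37) medz 0.12376850102969564
216 [0.5406 0.0482 0.0814] [80 85 85]
222 [0.5405 0.0485 0.0922] [79 82 81]
228 [0.5405 0.0525 0.1109] [80 84 84]
234 [0.5405 0.0524 0.1183] [84 85 86]
240 [0.5405 0.0514 0.1233] [113 117 119]
246 [0.5405 0.0488 0.1244] [108 110 112]
252 [0.5405 0.0456 0.1243] [106 108 110]
258 [0.5406 0.0421 0.1236] [106 109 111]
264 [0.5406 0.0393 0.1243] [106 109 111]
270 [0.5406 0.0355 0.1233] [105 108 111]
276 [ 0.5407 -0.0393 -0.0003] [38 67 92]
```

Emit:
carry_out --xyz '[[0.7,0.09,0],[0,0,0.88],[0,0,0],[0,0,0]]' --rotation '[[0,0,0],[0,0,0],[0,0,0],[0,0,0]]' --fingers '[1,1,1,1]'

```text
clock: 5.45
tool_pos: [0.5452, 0.0614, 0.09]
tool_rot: [-2.222, -2.221, -0.0]
contact_force: [-0.6, -0.5, -0.2]
finger_gap: 0.215
grasp_force: 25.0
```

```bash
python3 - <<'E'
from m import *
s=r.state();print(s["tool_pos"],s["tool_rot"],s["clock"])
p,d,i,T=cam("wrist");np.savez("w3.npz",p=p,d=d,T=T)
P=pts(d,i,T)
cv2.imwrite("pics/w3.png",cv2.resize(p[120:300,170:340],None,fx=3.3,fy=3.3,interpolation=cv2.INTER_CUBIC))
top(p,d,i,T,(232,220,280,285),s["tool_pos"][2]+.013)
for z in (.058,.064,.070,.076): # shank slices
    m=(abs(P[...,2]-z)<.003);m[:, :225]=0;m[:,285:]=0;m[:150]=0;m[300:]=0
    q=P[m]; print(z,len(q),"x",q[:,0].min(),q[:,0].max(),"ymax",np.percentile(q[:,1],98) if len(q) else 0)
E
```

```text
[0.5452 0.0614 0.09  ] [-2.2217 -2.2211 -0.0001] 5.45
top 254.31854248046875 254.9475860595703 19.968408584594727 ((254.5013885498047, 256.0960693359375), (34.66627502441406, 39.012027740478516), 89.57705688476562) [0.5435 0.0608 0.103 ] (235, 239, 40, 36) medz 0.1027535882049764
0.058 15 x 0.5390393289114936 0.5498633671597544 ymax 0.06586451456873295
0.064 68 x 0.5390907124630643 0.5497935830821232 ymax 0.06609708308367099
0.07 67 x 0.5386319261260267 0.5496108829413896 ymax 0.06607819969495722
0.076 27 x 0.5404408929645708 0.5483086332920637 ymax 0.06650539455626155
```

View pics/w3.png

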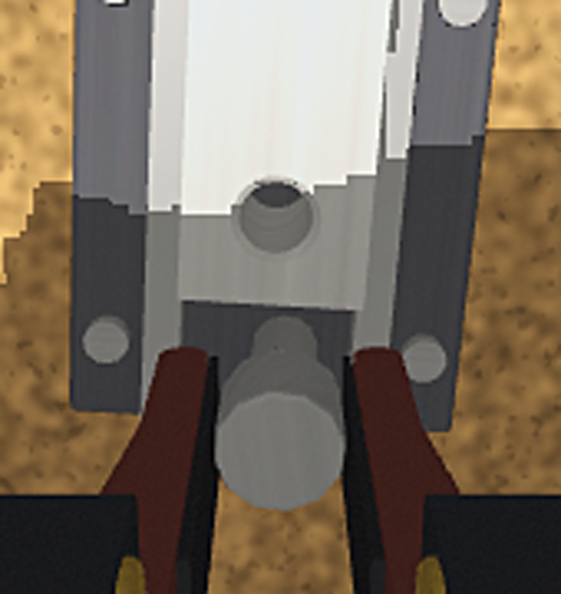

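```bash
python3 - <<'E'
from m import *
f=np.load("w3.npz");i=r.camera_info("wrist");T=f["T"]
for c in [(253.3,185.2),(253.3-12,185.2),(253.3+12,185.2),(253.3,173.5),(253.3,196.8)]: print(ray(*c,i,T,.048))
# foot silhouette: chamfered end, compare at z=.058
for c in [(245.8,220),(265.8,220),(255.8,216)]: print(ray(*c,i,T,.060))
P=pts(f["d"],i,T)
for v in range(210,240,4): print(v,P[v,255])
E
```

```text
[0.5428 0.0814 0.048 ]
[0.5354 0.0814 0.048 ]
[0.5502 0.0814 0.048 ]
[0.5428 0.0888 0.048 ]
[0.5428 0.0739 0.048 ]
[0.5383 0.063  0.06  ]
[0.5503 0.063  0.06  ]
[0.5443 0.0655 0.06  ]
210 [0.5439 0.0647 0.0466]
214 [0.5439 0.0495 0.012 ]
218 [0.5438 0.0656 0.0636]
222 [0.5438 0.0659 0.0709]
226 [0.5438 0.0698 0.0866]
230 [0.5438 0.07   0.0926]
234 [0.5438 0.0697 0.097 ]
238 [0.5438 0.0696 0.1016]
```

Emit:
carry_out --xyz '[[0.86,-0.05,0],[0,0,0],[0,0,0.14],[0,0,0.14],[0,0,0.14],[0,0,0.14],[0,0,0]]' --rotation '[[0,0,0],[0,0,0],[0,0,0],[0,0,0],[0,0,0],[0,0,0],[0,0,0]]' --fingers '[1,1,1,1,1,1,1]'

```text
clock: 6.38
tool_pos: [0.5435, 0.0826, 0.0753]
tool_rot: [-2.221, -2.221, 0.001]
contact_force: [-0.3, -0.6, -1.1]
finger_gap: 0.221
grasp_force: 25.0
```

Emit:
carry_out --xyz '[[0,0,0.15],[0,0,0.15],[0,0,0.13],[0,0,0],[0,0,0]]' --rotation '[[0,0,0],[0,0,0],[0,0,0],[0,0,0],[0,0,0]]' --fingers '[1,1,1,1,1]'

```text
clock: 7.0
tool_pos: [0.5437, 0.0828, 0.0649]
tool_rot: [-2.221, -2.221, 0.0]
contact_force: [-0.3, 0.5, -0.7]
finger_gap: 0.22
grasp_force: 25.0
```

Emit:
carry_out --xyz '[[0,0,0.15],[0,0,0.15],[0,0,0.1],[0,0,0],[0,0,0]]' --rotation '[[0,0,0],[0,0,0],[0,0,0],[0,0,0],[0,0,0]]' --fingers '[1,1,1,1,1]'

```text
clock: 7.62
tool_pos: [0.5438, 0.0828, 0.0549]
tool_rot: [-2.221, -2.221, 0.0]
contact_force: [0.8, 0.3, -1.7]
finger_gap: 0.218
grasp_force: 25.0
```

Release and rise, opening to about 50 mm at first.

Emit:
carry_out --xyz '[[0,0,0],[0,0,0],[0,0,0],[0,0,0],[0,0,-1],[0,0,-1],[0,0,-1],[0,0,0]]' --rotation '[[0,0,0],[0,0,0],[0,0,0],[0,0,0],[0,0,0],[0,0,0],[0,0,0],[0,0,0]]' --fingers '[0,0,0,0,0,0,0,0]'

```text
clock: 8.62
tool_pos: [0.5451, 0.0829, 0.1316]
tool_rot: [2.22, 2.22, 0.005]
contact_force: [-0.5, -0.1, 0.0]
finger_gap: 0.997
grasp_force: 0.0
```

```bash
python3 - <<'E'
from m import *
s=r.state();print(s["tool_pos"],s["clock"])
p,d,i,T=cam("wrist");np.savez("w4.npz",p=p,d=d,T=T)
cv2.imwrite("pics/w4.png",p)
heads(pts(d,i,T),(180,0,340,300),.06,.072)
heads(pts(d,i,T),(180,0,340,300),.044,.052)
E
```

```text
[0.5451 0.0829 0.1316] 8.625
comp [252.8627 204.2876] 612 med [0.5426 0.0827 0.0656] min [0.5326 0.0721 0.0601] max [0.5519 0.0916 0.0676] rect ((0.5425195097923279, 0.08190219104290009), (0.019208457320928574, 0.01932959444820881), 59.039737701416016)
comp [256.0371 155.0408] 4955 med [0.5449 0.1147 0.0477] min [0.5241 0.0629 0.044 ] max [0.5652 0.1546 0.052 ] rect ((0.5445628762245178, 0.10847704112529755), (0.0902475118637085, 0.03608839586377144), 86.30077362060547)
```

View pics/w4.png

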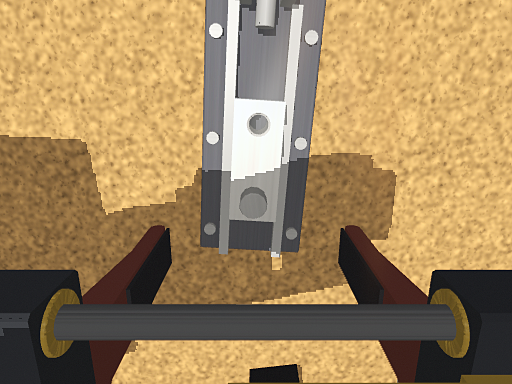

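The head sits at (253,204) with its top at 65.6 mm, so it is seated. The front bore at (258,124) is free. Now the far pin.

Emit:
carry_out --xyz '[[-1,0.11,0],[-1,0.11,0],[-1,0.11,0],[-1,0.11,0],[-1,0.11,0],[-1,0.11,0],[-1,0.11,0]]' --rotation '[[0,0,0],[0,0,0],[0,0,0],[0,0,0],[0,0,0],[0,0,0],[0,0,0]]' --fingers '[0,0,0,0,0,0,0]'

```text
clock: 9.55
tool_pos: [0.5621, -0.0929, 0.1283]
tool_rot: [-2.22, -2.22, 0.002]
contact_force: [-0.3, -0.3, 0.0]
finger_gap: 1.001
grasp_force: 0.0
```

Emit:
carry_out --xyz '[[-1,0.11,0],[-1,0.11,0],[-1,0.11,0],[-1,0.11,0],[-1,0.11,0],[-1,0.11,0],[-0.94,0.1,0],[0,0,0]]' --rotation '[[0,0,0],[0,0,0],[0,0,0],[0,0,0],[0,0,0],[0,0,0],[0,0,0],[0,0,0]]' --fingers '[0,0,0,0,0,0,0,0]'

```text
clock: 10.55
tool_pos: [0.5821, -0.2676, 0.1298]
tool_rot: [2.223, 2.219, 0.0]
contact_force: [0.7, 0.6, -0.3]
finger_gap: 1.002
grasp_force: 0.0
```

Emit:
carry_out --xyz '[[0,0,0.95],[0,0,0.95],[0,0,0.95],[0,0,0],[0,0,0]]' --rotation '[[0,0,0],[0,0,0],[0,0,0],[0,0,0],[0,0,0]]' --fingers '[0,0,0,0,0]'

```text
clock: 11.18
tool_pos: [0.5824, -0.2655, 0.0594]
tool_rot: [2.221, 2.221, 0.0]
contact_force: [-0.2, -0.5, 0.4]
finger_gap: 1.0
grasp_force: 0.0
```

Emit:
carry_out --xyz '[[0,0.02,0.45],[0,0,0.45],[0,0,0],[0,0,0],[0,0,0],[0,0,0],[0,0,0],[0,0,0]]' --rotation '[[0,0,0],[0,0,0],[0,0,0],[0,0,0],[0,0,0],[0,0,0],[0,0,0],[0,0,0]]' --fingers '[0,0,0,1,1,1,1,1]'

```text
clock: 12.18
tool_pos: [0.5825, -0.2658, 0.0363]
tool_rot: [2.221, 2.221, 0.0]
contact_force: [-0.1, 0.6, 0.3]
finger_gap: 0.472
grasp_force: 0.0
```

Emit:
carry_out --xyz '[[0,0,0],[0,0,0],[0,0,0],[0,0,0],[0,0,0]]' --rotation '[[0,0,0],[0,0,0],[0,0,0],[0,0,0],[0,0,0]]' --fingers '[1,1,1,1,1]'

```text
clock: 12.8
tool_pos: [0.5829, -0.2658, 0.0363]
tool_rot: [2.221, 2.221, 0.001]
contact_force: [1.9, 0.0, -0.0]
finger_gap: 0.217
grasp_force: 25.0
```

Emit:
carry_out --xyz '[[0,0,-1],[0,0,-1],[0,0,-1],[0,0,-0.5],[1,-0.09,0],[1,-0.09,0],[1,-0.09,0],[1,-0.09,0]]' --rotation '[[0,0,0],[0,0,0],[0,0,0],[0,0,0],[0,0,0],[0,0,0],[0,0,0],[0,0,0]]' --fingers '[1,1,1,1,1,1,1,1]'

```text
clock: 13.8
tool_pos: [0.5727, -0.1632, 0.1229]
tool_rot: [-2.219, -2.222, 0.001]
contact_force: [-0.1, 0.1, -1.0]
finger_gap: 0.221
grasp_force: 24.9
```

Emit:
carry_out --xyz '[[1,-0.09,0],[1,-0.09,0],[1,-0.09,0],[1,-0.09,0],[1,-0.09,0],[1,-0.09,0],[1,-0.09,0],[1,-0.09,0]]' --rotation '[[0,0,0],[0,0,0],[0,0,0],[0,0,0],[0,0,0],[0,0,0],[0,0,0],[0,0,0]]' --fingers '[1,1,1,1,1,1,1,1]'

```text
clock: 14.8
tool_pos: [0.5542, 0.0365, 0.1231]
tool_rot: [-2.22, -2.222, 0.001]
contact_force: [-0.0, 0.1, -0.0]
finger_gap: 0.218
grasp_force: 24.9
```

Emit:
carry_out --xyz '[[1,-0.09,0],[1,-0.09,0],[1,-0.09,0],[0.3,-0.07,0],[0,0,0],[0,0,0],[0,0,0]]' --rotation '[[0,0,0],[0,0,0],[0,0,0],[0,0,0],[0,0,0],[0,0,0],[0,0,0]]' --fingers '[1,1,1,1,1,1,1]'

```text
clock: 15.68
tool_pos: [0.547, 0.1161, 0.1237]
tool_rot: [2.222, 2.22, -0.0]
contact_force: [-0.1, -0.3, -0.6]
finger_gap: 0.222
grasp_force: 24.9
```

Lower until the foot is about 8 mm above the block, then look.

Emit:
carry_out --xyz '[[0,0,0.7],[0,0,0.65],[0,0,0],[0,0,0]]' --rotation '[[0,0,0],[0,0,0],[0,0,0],[0,0,0]]' --fingers '[1,1,1,1]'

```text
clock: 16.18
tool_pos: [0.5469, 0.1167, 0.0895]
tool_rot: [-2.221, -2.221, 0.001]
contact_force: [-0.1, -0.9, -0.5]
finger_gap: 0.215
grasp_force: 24.9
```

```bash
python3 - <<'E'
from m import *
s=r.state();print(s["tool_pos"],s["tool_rot"],s["clock"])
p,d,i,T=cam("wrist");np.savez("w5.npz",p=p,d=d,T=T)
P=pts(d,i,T)
cv2.imwrite("pics/w5.png",cv2.resize(p[120:300,170:340],None,fx=3.3,fy=3.3,interpolation=cv2.INTER_CUBIC))
top(p,d,i,T,(232,220,280,285),s["tool_pos"][2]+.013)
for z in (.064,.070):
    m=(abs(P[...,2]-z)<.004);m[:, :225]=0;m[:,285:]=0;m[:150]=0;m[300:]=0
    q=P[m]; print(z,len(q),"x",q[:,0].min(),q[:,0].max(),"ymax",np.percentile(q[:,1],98))
for v in range(210,242,4): print(v,P[v,255])
E
```

```text
[0.5469 0.1167 0.0895] [-2.2213 -2.221   0.0009] 16.175
top 254.0 256.0 20.24855613708496 ((254.13670349121094, 255.69384765625), (36.09768295288086, 39.298675537109375), 86.11848449707031) [0.5451 0.1163 0.1025] (235, 238, 40, 37) medz 0.10269230583706554
0.064 637 x 0.5331918520074607 0.552330383106458 ymax 0.1210864435791585
0.07 269 x 0.5339059350973652 0.5519212790444264 ymax 0.12135096082710224
210 [0.5455 0.1206 0.0481]
214 [0.5455 0.1177 0.0475]
218 [0.5455 0.1209 0.0632]
222 [0.5455 0.1213 0.0707]
226 [0.5455 0.125  0.086 ]
230 [0.5455 0.1252 0.0919]
234 [0.5455 0.1251 0.0967]
238 [0.5455 0.1255 0.1024]
```

View pics/w5.png

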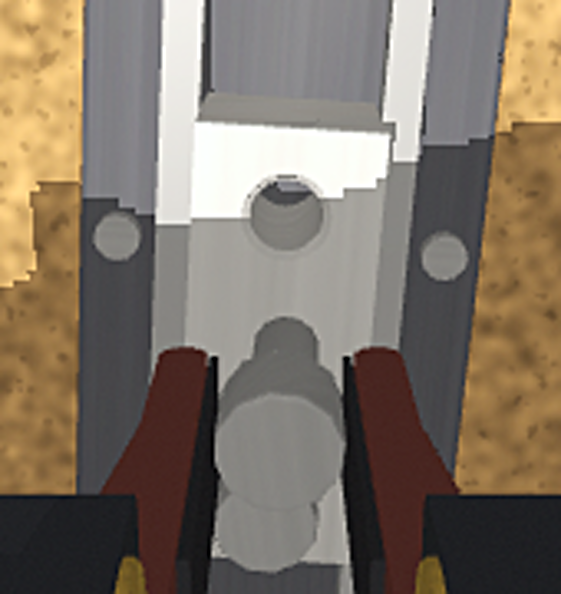

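The bore centre is at crop (286,214) and the shank at (286,345), lined up in x. The remaining shift is about 21.8 mm in y and 0.4 mm in x. Both the picture and the first pin's position give this.

Emit:
carry_out --xyz '[[0.87,0.02,0],[0,0,0],[0,0,0.15],[0,0,0.15],[0,0,0.15],[0,0,0.15],[0,0,0]]' --rotation '[[0,0,0],[0,0,0],[0,0,0],[0,0,0],[0,0,0],[0,0,0],[0,0,0]]' --fingers '[1,1,1,1,1,1,1]'

```text
clock: 17.1
tool_pos: [0.5472, 0.1384, 0.0745]
tool_rot: [-2.221, -2.221, 0.001]
contact_force: [1.0, 0.5, -0.8]
finger_gap: 0.219
grasp_force: 24.9
```

Emit:
carry_out --xyz '[[0,0,0.15],[0,0,0.15],[0,0,0.15],[0,0,0.15],[0,0,0.15],[0,0,0.05],[0,0,0],[0,0,0]]' --rotation '[[0,0,0],[0,0,0],[0,0,0],[0,0,0],[0,0,0],[0,0,0],[0,0,0],[0,0,0]]' --fingers '[1,1,1,1,1,1,1,1]'

```text
clock: 18.1
tool_pos: [0.5476, 0.1386, 0.0551]
tool_rot: [2.221, 2.221, 0.0]
contact_force: [0.8, 1.1, -0.8]
finger_gap: 0.22
grasp_force: 24.9
```

Emit:
carry_out --xyz '[[0,0,0],[0,0,0],[0,0,0],[0,0,0],[0,0,-1],[0,0,-1],[0,0,-1],[0,0,0]]' --rotation '[[0,0,0],[0,0,0],[0,0,0],[0,0,0],[0,0,0],[0,0,0],[0,0,0],[0,0,0]]' --fingers '[0,0,0,0,0,0,0,0]'

```text
clock: 19.1
tool_pos: [0.5488, 0.1388, 0.1316]
tool_rot: [2.22, 2.22, 0.005]
contact_force: [0.0, -0.6, -0.1]
finger_gap: 0.995
grasp_force: 0.0
```

```bash
python3 - <<'E'
from m import *
s=r.state();print(s["tool_pos"],s["clock"])
p,d,i,T=cam("wrist");np.savez("w6.npz",p=p,d=d,T=T)
cv2.imwrite("pics/w6.png",p)
P=pts(d,i,T)
heads(P,(180,0,340,305),.06,.072)
heads(P,(180,0,340,305),.044,.052)
E
```

```text
[0.5488 0.1388 0.1316] 19.1
comp [252.9603 204.5414] 604 med [0.5464 0.1383 0.0656] min [0.5371 0.1277 0.06  ] max [0.5556 0.1471 0.0674] rect ((0.5463800430297852, 0.13741916418075562), (0.018504435196518898, 0.019307050853967667), 0.7681848406791687)
comp [247.928  274.3653] 542 med [0.5425 0.0832 0.0655] min [0.5326 0.0715 0.06  ] max [0.5524 0.0918 0.0675] rect ((0.5425425171852112, 0.08193759620189667), (0.0191056951880455, 0.019857527688145638), 24.88953399658203)
comp [264.3804  36.0118] 6549 med [0.5543 0.2504 0.0495] min [0.5235 0.2198 0.044 ] max [0.585  0.2718 0.052 ] rect ((0.5536801218986511, 0.24664674699306488), (0.05245376005768776, 0.060315731912851334), 87.2718734741211)
comp [251.0347 227.5745] 3690 med [0.5448 0.1117 0.0477] min [0.5243 0.0629 0.044 ] max [0.5651 0.1548 0.052 ] rect ((0.544556200504303, 0.10863445699214935), (0.09049458801746368, 0.03602181375026703), 86.33016967773438)
```

View pics/w6.png

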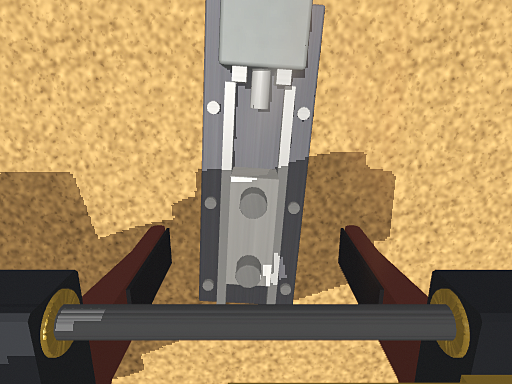

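Both heads are seated, at (253,204) and (248,274), tops at 65.6 mm. The plunger is at (261,88). The block is about 66 mm from home, with the fixture leaning 3.9° towards +x. I move behind the block, turn to match and close the fingers.

Emit:
carry_out --xyz '[[-1,-0.08,0],[-1,-0.08,0],[-1,-0.08,0],[-0.94,-0.08,0],[0,0,0],[0,0,0],[0,0,0.8],[0,0,0.8]]' --rotation '[[0,0,0],[0,0,0],[0,0,0],[0,0,0],[0,0,0.67],[0,0,0],[0,0,0],[0,0,0]]' --fingers '[1,1,1,1,1,1,1,1]'

```text
clock: 20.15
tool_pos: [0.5393, 0.0403, 0.0889]
tool_rot: [-2.292, -2.148, 0.0]
contact_force: [-0.2, 0.4, 0.3]
finger_gap: 0.129
grasp_force: 0.0
```

Emit:
carry_out --xyz '[[0,0,0],[0,0,0],[0,0,0],[0,0,0]]' --rotation '[[0,0,0],[0,0,0],[0,0,0],[0,0,0]]' --fingers '[1,1,1,1]'

```text
clock: 20.65
tool_pos: [0.5399, 0.0401, 0.0905]
tool_rot: [2.294, 2.146, 0.001]
contact_force: [-0.1, -0.5, -0.2]
finger_gap: 0.005
grasp_force: 0.0
```

Emit:
carry_out --xyz '[[0,0.04,0.86],[0,0,0.86],[0,0,0.86],[0,0,0],[0,0,0]]' --rotation '[[0,0,0],[0,0,0],[0,0,0],[0,0,0],[0,0,0]]' --fingers '[1,1,1,1,1]'

```text
clock: 21.28
tool_pos: [0.541, 0.04, 0.0262]
tool_rot: [2.294, 2.145, 0.001]
contact_force: [-0.1, -0.0, 1.1]
finger_gap: 0.004
grasp_force: 0.0
```

Clear of everything. Now a gentle push.

Emit:
carry_out --xyz '[[0.25,0,0],[0.25,0,0],[0.25,0,0],[0.25,0,0],[0.25,0,0],[0.25,0,0],[0.25,0,0],[0.25,0,0]]' --rotation '[[0,0,0],[0,0,0],[0,0,0],[0,0,0],[0,0,0],[0,0,0],[0,0,0],[0,0,0]]' --fingers '[1,1,1,1,1,1,1,1]'

```text
clock: 22.28
tool_pos: [0.5443, 0.0897, 0.0261]
tool_rot: [2.293, 2.146, 0.0]
contact_force: [0.8, -5.5, 5.5]
finger_gap: 0.003
grasp_force: 3.1
```

```bash
python3 - <<'E'
from m import *
p,d,i,T=cam("scene")
heads(pts(d,i,T),(220,150,360,230),.06,.072)
heads(pts(d,i,T),(220,150,360,230),.042,.056)
E
```

```text
comp [302.9375 169.2917] 48 med [0.5529 0.1734 0.0669] min [0.5388 0.1641 0.0601] max [0.5606 0.1832 0.0692] rect ((0.5511408448219299, 0.17378690838813782), (0.02003898285329342, 0.019389215856790543), 35.263221740722656)
comp [334.0451 173.7268] 399 med [0.561  0.253  0.0509] min [0.5243 0.2202 0.0421] max [0.587  0.2921 0.0545] rect ((0.5557433366775513, 0.25673767924308777), (0.07113774120807648, 0.06313370913267136), 87.3566665649414)
comp [292.9091 176.6538] 286 med [0.559  0.1519 0.0488] min [0.5297 0.0814 0.0421] max [0.5706 0.1914 0.056 ] rect ((0.5489514470100403, 0.13642330467700958), (0.10945627838373184, 0.03955327346920967), 85.72238159179688)
```

Emit:
carry_out --xyz '[[0.2,0,0],[0.2,0,0],[0.2,0,0],[0.2,0,0],[0.1,0,0],[0,0,0]]' --rotation '[[0,0,0],[0,0,0],[0,0,0],[0,0,0],[0,0,0],[0,0,0]]' --fingers '[1,1,1,1,1,1]'

```text
clock: 23.08
tool_pos: [0.5453, 0.1113, 0.0259]
tool_rot: [2.293, 2.146, -0.002]
contact_force: [0.1, -10.4, 6.2]
finger_gap: 0.004
grasp_force: 5.0
```

Emit:
carry_out --xyz '[[0.1,0,0],[0.05,0,0],[0,0,0]]' --rotation '[[0,0,0],[0,0,0],[0,0,0]]' --fingers '[1,1,1]'

```text
clock: 23.45
tool_pos: [0.5455, 0.1145, 0.0259]
tool_rot: [2.293, 2.146, -0.003]
contact_force: [-0.5, -13.0, 6.9]
finger_gap: 0.004
grasp_force: 6.6
```

Emit:
carry_out --xyz '[[0.08,0,0],[0.08,0,0],[0,0,0]]' --rotation '[[0,0,0],[0,0,0],[0,0,0]]' --fingers '[1,1,1]'

```text
clock: 23.82
tool_pos: [0.5457, 0.1183, 0.0259]
tool_rot: [2.293, 2.146, -0.003]
contact_force: [-1.4, -14.0, 7.8]
finger_gap: 0.006
grasp_force: 7.2
```

Emit:
carry_out --xyz '[[0.06,0,0],[0,0,0],[0,0,0]]' --rotation '[[0,0,0],[0,0,0],[0,0,0]]' --fingers '[1,1,1]'

```text
clock: 24.2
tool_pos: [0.5457, 0.1196, 0.0259]
tool_rot: [2.293, 2.146, -0.003]
contact_force: [-1.8, -15.1, 7.2]
finger_gap: 0.004
grasp_force: 7.7
```

Emit:
carry_out --xyz '[[0.06,0,0],[0,0,0],[0,0,0]]' --rotation '[[0,0,0],[0,0,0],[0,0,0]]' --fingers '[1,1,1]'

```text
clock: 24.58
tool_pos: [0.5458, 0.121, 0.0259]
tool_rot: [2.293, 2.146, -0.004]
contact_force: [-0.2, -15.8, 8.4]
finger_gap: 0.006
grasp_force: 8.1
```

Emit:
carry_out --xyz '[[0.06,0,0],[0,0,0],[0,0,0]]' --rotation '[[0,0,0],[0,0,0],[0,0,0]]' --fingers '[1,1,1]'

```text
clock: 24.95
tool_pos: [0.5458, 0.1211, 0.026]
tool_rot: [2.291, 2.146, -0.006]
contact_force: [-0.4, -24.7, 9.5]
finger_gap: 0.004
grasp_force: 12.4
```

The tool stopped at 121 mm and the force jumped from 16 to 25 N, so the block is on the stop. I add a touch more and check.

Emit:
carry_out --xyz '[[0.02,0,0],[0,0,0],[0,0,0],[0,0,0],[0,0,0]]' --rotation '[[0,0,0],[0,0,0],[0,0,0],[0,0,0],[0,0,0]]' --fingers '[1,1,1,1,1]'

```text
clock: 25.58
tool_pos: [0.5458, 0.1211, 0.026]
tool_rot: [2.291, 2.146, -0.007]
contact_force: [-0.8, -28.4, 10.3]
finger_gap: 0.008
grasp_force: 13.8
```

```bash
python3 - <<'E'
from m import *
p,d,i,T=cam("scene")
cv2.imwrite("pics/s7.png",cv2.resize(p[130:220,220:370],None,fx=5,fy=5,interpolation=cv2.INTER_CUBIC))
heads(pts(d,i,T),(220,150,360,230),.06,.072)
p,d,i,T=cam("wrist");heads(pts(d,i,T),(180,0,340,300),.06,.072)
s=r.state();print(s["contact_force"],s["tool_pos"],s["clock"])
E
```

```text
comp [315.383  168.8936] 47 med [0.5545 0.2038 0.0665] min [0.5433 0.1955 0.0602] max [0.5626 0.2147 0.069 ] rect ((0.5537121295928955, 0.2048490196466446), (0.018162384629249573, 0.019184792414307594), 74.41767883300781)
comp [257.2386  66.2447] 2754 med [0.5507 0.2045 0.0656] min [0.5409 0.1947 0.0631] max [0.5606 0.2142 0.0678] rect ((0.5506507754325867, 0.20435220003128052), (0.019288597628474236, 0.019396057352423668), 53.3929328918457)
comp [255.6007 218.4666] 2036 med [0.5465 0.1499 0.0656] min [0.5369 0.1392 0.06  ] max [0.5564 0.1586 0.0677] rect ((0.5466312766075134, 0.14889000356197357), (0.019391531124711037, 0.01930222474038601), 85.95601654052734)
comp [240.5198 263.4037] 379 med [0.5395 0.1318 0.0661] min [0.5334 0.1292 0.06  ] max [0.5443 0.1328 0.0718] rect ((0.5390414595603943, 0.13159339129924774), (0.0030209366232156754, 0.011002118699252605), 77.77233123779297)
comp [268.6649 263.4263] 373 med [0.5505 0.131  0.0663] min [0.5454 0.1288 0.0601] max [0.5566 0.1322 0.0719] rect ((0.5509324669837952, 0.13072504103183746), (0.011280437931418419, 0.0030975935515016317), 4.6597418785095215)
[ -0.4704 -27.2139   9.8229] [0.5458 0.1211 0.026 ] 25.675
```

View pics/s7.png

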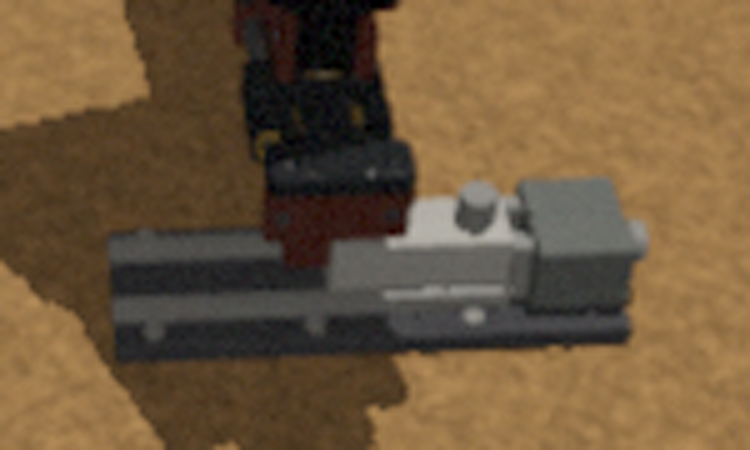

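The crop shows the block's front face against the lugs at (520,250) and the plunger rod out of the back of the housing at (638,240). The pins moved 67 mm, as expected, and their heads are still seated. The push is steady at 27 N.

```bash
python3 -c "
from bench import r
print(r.hand_in())"
```

```text
the job is handed in; nothing more can be done
None
```

Both small-headed pins are seated in the block's bores, and the arm is holding the block against the hard stop with about 27 N; the job was handed in at about 25.7 s, but the hand-in returned no verdict.

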